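Load a zinc bracket into a sliding bench jig

ROBOT

A 6-joint arm with a two-finger parallel gripper is mounted at the origin on the work surface. World frame = base frame: x ahead of the robot, y to its left, z up, the work surface at z = 0. Lengths are in m, angles in degrees, forces in N, time in s.
With the tool pointing down it reaches from about 0.25 to 0.725 m from the base axis. Payload 9.7 kg.
Tool frame: the origin (TCP) lies where the fingers leave the gripper's body, on its centre line; the fingertips stand 73 mm ahead of it and the grasp point (between the pads) lies 54 mm ahead of it; z points along the fingers, y is the direction in which the jaws open and shut (so a half turn about z gives the same grasp; the last joint's range is limited). The gripper opens to 85 mm and grips with 20 to 120 N. Pads are 22 mm wide; open, the fingers measure 114 mm over their backs; the gripper's body (76 mm by 85 mm) begins 54 mm behind the grasp point. The pads swing forward as they close: fully open they stand 13 mm farther back than shut.
Start: joints at [-71.161, 4.979, 10.078, 95.1, 0, 90], TCP at [0.178, -0.521, 0.304] pointing down, gripper open.
Joint ranges: [-179.16, 179.16], [-48.56, 103.87], [-65.8, 70.77], [-126.05, 130.52], [-82.76, 87.17], [-180, 180]. Speed limits (degrees/s): [127.2, 127.2, 147.25, 180, 180, 180].

INTERFACE

Orientations are given as [roll, pitch, yaw] about the fixed x, y, z axes, in that order (R = Rz(yaw) Ry(pitch) Rx(roll)).
In Python, from rig import arm gives the robot as it stands. The module is installed in compiled form; this text tells all that it offers.
- The arm moves only by the tool send_rows, never from a script. Its argument "rows" is one flat list of numbers, 7 for each row, row after row: the shift along the world's x, y, z normalised to -1 to 1, where 1 is 20 mm, then the turn, a rotation vector about the world's x, y, z normalised to -1 to 1, where 1 is 0.1 rad, then the closure, from -1 (fully open) to 1 (shut), so that 0 is half open. In form: [tx, ty, tz, rx, ry, rz, fingers, tx, ty, tz, rx, ry, rz, fingers, ...]. A call has 1 to 20 rows; each row shifts and turns the commanded pose from where the row before left it; what a row does not reach is not made up. A row lasts 1/10 s, in which the tool goes at most 50 mm and 8.59 degrees, less where a joint would pass 70% of its speed; a pose out of reach is approached as far as the arm can. A call with a number of a shift or a turn outside -1 to 1 is refused whole. A call with a gripper value outside its range is refused whole. The fingers move at their own pace and stop on an object; "squeeze" is the grip in N (left out, the last holds). Time passes only in rows, so rows that do not move let the fingers close. It gives the time, the measured TCP pose, the force and the opening at its end, in the units of the state.
- arm.sense(): the state, without advancing time (a new reading comes with each control period).
- arm.camera(name): name is "side" or "top"; returns (picture, depth): 480x640x3 uint8, red, green, blue; 480x640 float32, m along the optical axis (not along the pixel's ray), 0 where there is no reading.
- arm.camera_params(name): a dict with "intrinsics" (3x3 intrinsics, pixels), "cam_to_world" (4x4, takes a point from camera to world coordinates). Camera axes: x right, y down, z forward; pixel columns grow to the right and rows downward; lengths in m; the calibration is good to about 2 mm. A picture is of the moment at which its call begins. camera_params takes no time and is no camera call.
- arm.job_done(): hands the job in, once; it reports no verdict.
The state is a dict: "t": time; "joint_pos": joint angles; "qvel": joint speeds; "joint_torque": joint torques, N m; "ee_pos": TCP position; "tcp_rot": TCP orientation; "force": force on the tool from outside, world axes, zero at the start; "moment": the same for the moment, N m; "gripper_width": finger opening in m.
Only numpy, scipy, OpenCV 4.12 (cv2) and the standard library are available. Lean on these libraries where they do the work, as an engineer would, in place of code of your own. Each camera call takes 0.05 s, during which the arm holds its last target. There are 200 camera calls.

TASK

Set the long zinc bracket up in the holding jig for drilling: first slide the jig's carriage right back, away from the fixed jaw, to its end stop, then lay the long bracket down gently (not dropped), open side up, centred along the tops of the two raised rests and let go of it. Finally slide the carriage up until the bracket is nipped end to end between carriage and fixed jaw, still flat on both rests. Leave the short bracket and everything else on the bench where it is.

Things in the scene. Friction and masses are not known exactly. Their poses are not given: they have to be found in the camera images.
- jig: Holding jig fixed to the bench. Origin: underside of its base; local y is the slide direction, z up. Aluminium base 100 (x) x 295 (y from -155 to +140) x 18 mm high. Fixed dark steel jaw at the +y end: inner face at y = +120, 70 mm wide, 20 mm thick, top at z = 80 mm. Two stop lugs at the -y end limit the carriage.
- rests (a point): Point midway between the two raised steel rests, level with their flat tops, 50 mm above the bench; jig local (0, +55, 50) mm, axes as the jig's. Each rest is 30 mm wide (x) and 12 mm long (y); they stand 35 mm either side of this point along y. The fixed jaw's face is 65 mm from it (+y).
- carriage (a joint): Position (m) of the steel carriage along the jig's y: 0 = fully back at its end stop, grows towards the fixed jaw, max 0.185. Jaw face at local y = -85 mm + value; jaw opening = 205 mm - value. Jaw plate 96 mm wide, 14 mm thick, z 52 to 85 mm, on two side shoes (x = +-42 mm, 60 mm long, behind the face) that straddle the rests. Moves with 3 to 5 N and stays where it is left.
- tab_top (a point): Centre of the top edge of the carriage's upright push tab, 125 mm above the bench; axes as the jig's. Tab 50 mm wide (x), 14 mm thick (y, +-7 mm from this point), standing 40 mm above the jaw plate; it can be pushed on either face. Its +y face is flush with the carriage's jaw face.
- long_bracket: The long zinc bracket: straight U-channel, 130 mm long (local y), 40 mm wide (x), 30 mm high, walls 4 mm, open side up, about 0.3 kg. Origin: centre of its underside. Starts lying on the bench.
- short_bracket: Bystander: a zinc U-channel of the same section, only 80 mm long (local y), 40 mm wide, 30 mm high. Origin: centre of its underside.
- bowl: Bystander: brown ceramic bowl, 120 mm across, 55 mm high. Origin: centre of its underside.
- jar: Bystander: jar, 68 mm across, 90 mm high. Origin: centre of its underside.
- hammer: Bystander: hammer lying on the bench along its local x, in front of the jig, about 300 mm long. Origin: underside.
There are look-alikes about, which are no part of the job. Leave any orange look-alike of the long_bracket alone.

How it is judged (in metres and radians):
On the way, in this order (a step that is already met when the one before it is completed fails the run):
1. the carriage is fully back at its end stop (within 8 mm) (value of joint carriage below 0.008 m), for 0.2 s.
2. the long bracket lies flat on both rests, between the open jaws, let go (z of long_bracket in the frame of jig between 0.046 and 0.054 m and x of long_bracket in the frame of jig between -0.013 and 0.013 m and angle between long_bracket's own z axis and vertical below 0.06 rad and contact force between the fingers and long_bracket below 0.1 N and y of long_bracket in the frame of jig between 0.022 and 0.058 m and angle between the y axis of long_bracket and the y axis of jig, either way round below 0.2 rad and value of joint carriage below 0.06 m and linear speed of long_bracket below 0.03 m/s), for 0.2 s.
At the end, for the whole second after the job is handed in: Long bracket released, at rest, open side up, flat (0.06 rad) on both rests (height within 4 mm, sideways 13 mm, in line 0.06 rad), its end within 3.5 mm of the fixed jaw, and the carriage closed on its other end (opening 126 to 132.5 mm) (z of long_bracket in the frame of jig between 0.046 and 0.054 m and x of long_bracket in the frame of jig between -0.013 and 0.013 m and angle between long_bracket's own z axis and vertical below 0.06 rad and contact force between the fingers and long_bracket below 0.1 N and value of joint carriage between 0.0725 and 0.079 m and y of long_bracket in the frame of jig between 0.0515 and 0.0585 m and angle between the y axis of long_bracket and the y axis of jig, either way round below 0.06 rad and linear speed of long_bracket below 0.02 m/s); the robot touches nothing.
It fails at once if the long bracket is dropped or flung (faster than 0.5 m/s while not held: a fall of more than about 13 mm) (contact force between the fingers and long_bracket below 0.1 N and linear speed of long_bracket above 0.5 m/s).
It fails at once if the short bracket, bowl, jar or hammer is moved by more than 30 mm (distance of any of short_bracket, bowl, jar, hammer from where it was at the start of the episode above 0.03 m).
It also fails if it takes over 58 s, if anything falls off the work surface, if the arm or the gripper's body presses on something with over 40 N, if the wrist force passes 120 N, or if a joint passes its speed limit or range.

## Working session

There is one attempt and no reset: what is moved stays moved. The work goes in short steps, Python scripts to look and compute and a tool call to move; the robot and the scene stay as the last step left them, time stands still between calls to the robot, and variables do not carry over. Pictures are saved under pics/ and viewed, about 8 in all and at most 12, crops included, and the job is handed in when it is done.

Besides the shell and the picture viewer there is one more tool, called after "Request:" by a JSON object that holds its "fn" and its "kwargs". send_rows: Moves the arm, as the interface text tells. Its arguments: {"type":"object","properties":{"rows":{"type":"array","items":{"type":"number","minimum":-1,"maximum":1}},"squeeze":{"type":"number"}},"required":["rows"]}

```bash
mkdir -p pics
cat > h.py <<'E'
import numpy as np, cv2
from rig import arm
def shot(name,fn=None):
    p,d=arm.camera(name)
    np.savez(f'{name}.npz',p=p,d=d)
    if fn: cv2.imwrite('pics/'+fn,cv2.cvtColor(p,cv2.COLOR_RGB2BGR))
    return p,d
def cloud(name,d):
    c=arm.camera_params(name);K=np.array(c['intrinsics']);T=np.array(c['cam_to_world'])
    v,u=np.mgrid[:d.shape[0],:d.shape[1]]
    P=np.stack([(u-K[0,2])/K[0,0]*d,(v-K[1,2])/K[1,1]*d,d],-1)
    W=P@T[:3,:3].T+T[:3,3]; W[d==0]=np.nan
    return W
E
python3 - <<'E'
from h import *
for n in('top','side'):
    shot(n,n+'0.png'); c=arm.camera_params(n); print(n,np.round(c['cam_to_world'],3).tolist(),np.round(c['intrinsics'],1).tolist())
print(arm.sense())
E
```

```text
top [[-0.103, -0.966, 0.238, 0.298], [-0.995, 0.101, -0.018, -0.1], [-0.007, -0.238, -0.971, 0.953], [0.0, 0.0, 0.0, 1.0]] [[463.1, 0.0, 316.1], [0.0, 463.1, 241.9], [0.0, 0.0, 1.0]]
side [[-0.916, -0.282, 0.286, 0.143], [-0.402, 0.639, -0.656, 0.716], [0.002, -0.716, -0.698, 0.962], [0.0, 0.0, 0.0, 1.0]] [[612.7, 0.0, 323.0], [0.0, 612.7, 250.7], [0.0, 0.0, 1.0]]
{'t': 0.1, 'joint_pos': array([-7.11609062e+01,  5.00827345e+00,  1.00402815e+01,  9.50991531e+01,
       -1.93992974e-03,  8.99995461e+01]), 'qvel': array([-0.07729704, -0.09706622,  0.15990288, -0.0286263 ,  0.01315584,
        0.06695649]), 'joint_torque': array([ 1.14701925e-03, -5.21560192e+01,  4.65654945e+01,  1.59804808e-02,
        2.62462777e-05,  1.70767413e-05]), 'ee_pos': array([ 0.17755921, -0.52043481,  0.30326233]), 'tcp_rot': array([-1.79932855e+02,  1.93939654e-03,  1.88395499e+01]), 'force': array([ 0.15560993, -0.23295197,  0.27060631]), 'moment': array([-0.03096673, -0.02129787,  0.00560972]), 'gripper_width': 0.08559028680474057}
```

View pics/top0.png

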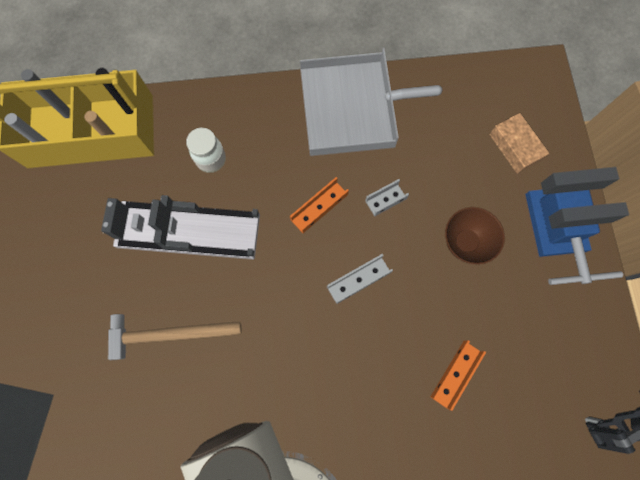

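View pics/side0.png

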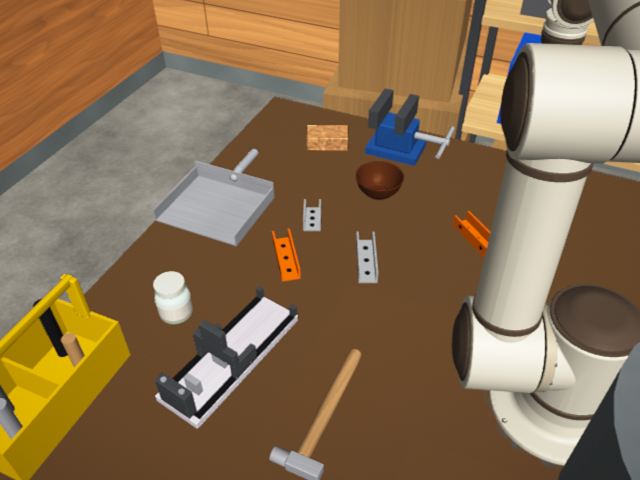

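Top view: the jig is at (185,230), with the fixed jaw at its left end (112,220) and the carriage tab at about (160,218). There are four channel candidates:
- long grey at (360,280)
- short grey at (386,197)
- orange at (319,205) and (459,375)

The long grey one fits "long zinc". I'll confirm it with a crop and measure.

Run:
```python
from h import *
f=np.load('top.npz');p,d=f['p'],f['d'];W=cloud('top',d)
hsv=cv2.cvtColor(p,cv2.COLOR_RGB2HSV)
c=cv2.resize(p[180:310,90:410],None,fx=2.5,fy=2.5,interpolation=cv2.INTER_CUBIC)
cv2.imwrite('pics/crop.png',cv2.cvtColor(c,cv2.COLOR_RGB2BGR))
def fit(m,lab):
    P=W[m];P=P[np.isfinite(P).all(1)]
    r=cv2.minAreaRect(P[:,:2].astype(np.float32)*1000)
    print(lab,len(P),'rect',np.round(r[0],1),np.round(r[1],1),round(r[2],1),'corners',np.round(cv2.boxPoints(r)).tolist(),'z',np.round(np.nanpercentile(P[:,2],[2,50,98]),4))
g=((hsv[...,1]<60)&(hsv[...,2]>60)).astype(np.uint8)
n,L,st,ce=cv2.connectedComponentsWithStats(g)
for uv in((350,285),(386,190)):
    k=[i for i in range(1,n) if st[i,4]>150 and st[i,0]<=uv[0]<st[i,0]+st[i,2] and st[i,1]<=uv[1]<st[i,1]+st[i,3]]
    for i in k: 
        m=L==i; fit(m,('br',uv,st[i].tolist()))
        fit(m&(W[...,2]>.022),'walltops')
box=np.zeros(g.shape,bool);box[188:268,98:265]=1
Z=W[...,2]
fit(box&(Z>.008)&(hsv[...,1]<90),'jig all')
fit(box&(Z>.012)&(Z<.024)&(hsv[...,1]<90),'base')
for lo,hi in((.115,.135),(.08,.09),(.074,.083),(.045,.055)): 
    m=box&(Z>lo)&(Z<hi)
    n2,L2,s2,_=cv2.connectedComponentsWithStats(m.astype(np.uint8))
    for i in range(1,n2):
        if s2[i,4]>12: fit(L2==i,(lo,s2[i].tolist()))
```

```text
('br', (350, 285), [327, 254, 66, 50, 1338]) 1335 rect [ 444.2 -198.1] [ 45.4 136.4] 23.6 corners [[396.0, -145.0], [451.0, -270.0], [492.0, -252.0], [438.0, -127.0]] z [-0.0006  0.0048  0.0322]
walltops 300 rect [ 442.1 -197.7] [ 40.4 129.8] 23.7 corners [[397.0, -146.0], [450.0, -265.0], [487.0, -249.0], [434.0, -130.0]] z [0.0232 0.0297 0.0331]
('br', (386, 190), [365, 179, 44, 37, 812]) 811 rect [ 614.  -277.3] [49.7 87.8] 23.6 corners [[574.0, -247.0], [609.0, -327.0], [654.0, -308.0], [619.0, -227.0]] z [-0.0007  0.0057  0.0329]
walltops 204 rect [ 609.4 -276.8] [41.  80.2] 23.1 corners [[575.0, -248.0], [606.0, -322.0], [644.0, -306.0], [612.0, -232.0]] z [0.0226 0.0294 0.0337]
jig all 7308 rect [584.3 149.9] [295.7 101. ] 79.1 corners [[507.0, 14.0], [606.0, -5.0], [662.0, 286.0], [563.0, 305.0]] z [0.0146 0.02   0.1243]
base 4736 rect [584.4 149.9] [295.7 100.7] 79.2 corners [[507.0, 14.0], [606.0, -5.0], [662.0, 286.0], [563.0, 305.0]] z [0.0147 0.0188 0.0226]
(0.115, [148, 199, 14, 28, 252]) 252 rect [590.5 181.2] [15.6 50.5] 79.5 corners [[564.0, 178.0], [614.0, 169.0], [
[... 880 characters left out ...]
 z [0.0461 0.0527 0.0548]
(0.045, [110, 203, 15, 33, 78]) 78 rect [606.4 275.9] [14.7 70.3] 67.0 corners [[571.0, 283.0], [636.0, 255.0], [642.0, 269.0], [577.0, 296.0]] z [0.0453 0.0494 0.0549]
(0.045, [131, 213, 9, 15, 99]) 99 rect [603.  245.6] [14.2 30.4] 81.5 corners [[587.0, 241.0], [617.0, 236.0], [619.0, 250.0], [589.0, 255.0]] z [0.0466 0.0503 0.0541]
(0.045, [168, 215, 6, 16, 56]) 56 rect [589.4 173. ] [ 7.4 31.2] 78.2 corners [[573.0, 173.0], [604.0, 166.0], [605.0, 173.0], [575.0, 180.0]] z [0.0462 0.0508 0.0546]
(0.045, [162, 240, 29, 9, 144]) 144 rect [544.5 163.2] [54.1 12.8] 79.2 corners [[533.0, 138.0], [546.0, 135.0], [556.0, 189.0], [543.0, 191.0]] z [0.0459 0.0528 0.0548]
```

View pics/crop.png

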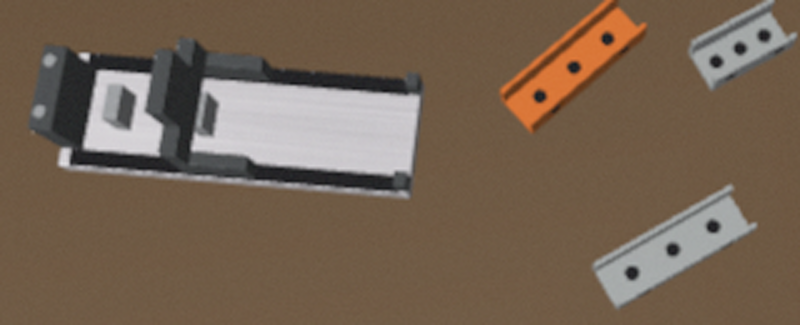

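The crop confirms it: the grey channel at top-view (360,280) measures 130 x 40 mm, so it's the long bracket. Its centre is (442,-198) with yaw 23.7°. The jig's origin is (586,157) with yaw -10.9°, and the carriage is at about 116 mm. I'll move over the gap between the tab and the fixed jaw with the fingers shut.

Request:
{"fn": "send_rows", "kwargs": {"rows": [0.565,0.99,0,0,0,0.525,1,0.565,0.99,0,0,0,0.525,1,0.565,0.99,0,0,0,0.525,1,0.565,0.99,0,0,0,0.525,1,0.565,0.99,0,0,0,0.525,1,0.565,0.99,0,0,0,0.525,1,0.565,0.99,0,0,0,0.525,1,0.565,0.99,0,0,0,0.525,1,0.565,0.99,0,0,0,0.525,1,0.565,0.99,0,0,0,0.525,1,0.565,0.99,0,0,0,0.525,1,0.565,0.99,0,0,0,0.525,1,0.565,0.99,0,0,0,0.525,1,0.565,0.99,0,0,0,0.525,1,0.565,0.99,0,0,0,0.525,1,0.565,0.99,0,0,0,0.525,1,0.565,0.99,0,0,0,0.525,1,0.565,0.99,0,0,0,0.525,1,0.565,0.99,0,0,0,0.525,1,0.565,0.99,0,0,0,0.525,1]}}

```text
t: 2.1
ee_pos: [0.4039, -0.1236, 0.3036]
tcp_rot: [-180.0, -0.0, 79.1]
force: [0.0, -0.6, 0.2]
gripper_width: -0.0002
```

Request:
{"fn": "send_rows", "kwargs": {"rows": [0.565,0.99,-0.2,0,0,0,1,0.565,0.99,-0.2,0,0,0,1,0.565,0.99,-0.2,0,0,0,1,0.565,0.99,-0.2,0,0,0,1,0.565,0.99,-0.2,0,0,0,1,0.565,0.99,-0.2,0,0,0,1,0.565,0.99,-0.2,0,0,0,1,0.565,0.99,-0.2,0,0,0,1,0.565,0.99,-0.2,0,0,0,1,0.565,0.99,-0.2,0,0,0,1,0.565,0.99,-0.2,0,0,0,1,0.565,0.99,-0.2,0,0,0,1,0.565,0.99,-0.2,0,0,0,1,0.565,0.99,-0.2,0,0,0,1,0.565,0.99,-0.2,0,0,0,1,0.565,0.99,-0.2,0,0,0,1,0.565,0.99,-0.2,0,0,0,1,0,0,0,0,0,0,1,0,0,0,0,0,0,1]}}

```text
t: 4.0
ee_pos: [0.5955, 0.2121, 0.2351]
tcp_rot: [-179.9, 0.1, 79.0]
force: [-0.9, -0.6, -1.3]
gripper_width: -0.0002
```

Request:
{"fn": "send_rows", "kwargs": {"rows": [0,0,-0.84,0,0,0,1,0,0,-0.84,0,0,0,1,0,0,-0.84,0,0,0,1,0,0,-0.84,0,0,0,1,-0.0945,-0.491,0,0,0,0,1,-0.0945,-0.491,0,0,0,0,1,-0.0945,-0.491,0,0,0,0,1,-0.0945,-0.491,0,0,0,0,1,-0.0945,-0.491,0,0,0,0,1,-0.0945,-0.491,0,0,0,0,1,-0.0945,-0.491,0,0,0,0,1,-0.0945,-0.491,0,0,0,0,1,-0.0945,-0.491,0,0,0,0,1,-0.0945,-0.491,0,0,0,0,1,-0.0945,-0.491,0,0,0,0,1,-0.0945,-0.491,0,0,0,0,1]}}

```text
t: 5.6
ee_pos: [0.5729, 0.0934, 0.1699]
tcp_rot: [179.9, -0.1, 79.0]
force: [1.2, 5.0, -3.0]
gripper_width: -0.0001
```

Request:
{"fn": "send_rows", "kwargs": {"rows": [-0.05,-0.25,0,0,0,0,1,-0.02,-0.1,0,0,0,0,1,-0.02,-0.1,0,0,0,0,1]}}

```text
t: 5.9
ee_pos: [0.5714, 0.085, 0.1697]
tcp_rot: [179.9, -0.0, 79.0]
force: [0.0, 3.0, 1.9]
gripper_width: 0.0001
```

Request:
{"fn": "send_rows", "kwargs": {"rows": [-0.02,-0.1,0,0,0,0,1,-0.02,-0.1,0,0,0,0,1,0,0,0,0,0,0,1]}}

```text
t: 6.2
ee_pos: [0.5712, 0.0836, 0.1696]
tcp_rot: [179.9, -0.3, 79.1]
force: [2.5, 16.5, 1.9]
gripper_width: 0.0
```

```bash
cat >> h.py <<'E'
O=np.array([585.7,157.3]);Y=np.array([.189,.982]);X=np.array([.982,-.189])
def tab():
    p,d=shot('top');W=cloud('top',d)*1000
    for nm,lo,hi in(('tab',116,134),('plate',79,91)):
        m=(W[...,2]>lo)&(W[...,2]<hi);q=W[...,:2]-O;a=q@X;b=q@Y
        m&=(abs(a)<60)&(b>-180)&(b<112)
        if m.sum()>9: print(nm,m.sum(),'x',np.percentile(a[m],[2,98]).round(1),'y',np.percentile(b[m],[2,50,98]).round(1))
E
python3 -c "
from h import *
tab();s=arm.sense();print(s['force'],s['ee_pos'])"
```

```text
tab 248 x [-24.4  24.6] y [-99.2 -92.4 -81. ]
plate 185 x [-46.9  46.6] y [-99.4 -94.6 -85.7]
[ 2.32276844 17.04032782  2.61595492] [0.5711838  0.08356875 0.16965829]
```

The carriage is hard against its stop: 16 N of reaction, tab centre at y = -92. Now to the bracket.

Request:
{"fn": "send_rows", "kwargs": {"rows": [0.09,0.5,0,0,0,0,1,0,0,0.9,0,0,0,1,0,0,0.9,0,0,0,1,0,0,0.9,0,0,0,1,-0.43,-0.96,0,0,0,0.403,-1,-0.43,-0.96,0,0,0,0.403,-1,-0.43,-0.96,0,0,0,0.403,-1,-0.43,-0.96,0,0,0,0.403,-1,-0.43,-0.96,0,0,0,0.403,-1,-0.43,-0.96,0,0,0,0.403,-1,-0.43,-0.96,0,0,0,0.403,-1,-0.43,-0.96,0,0,0,0.403,-1,-0.43,-0.96,0,0,0,0.403,-1,-0.43,-0.96,0,0,0,0.403,-1,-0.43,-0.96,0,0,0,0.403,-1,-0.43,-0.96,0,0,0,0.403,-1,-0.43,-0.96,0,0,0,0.403,-1,-0.43,-0.96,0,0,0,0.403,-1,-0.43,-0.96,0,0,0,0.403,-1,0,0,0,0,0,0,-1]}}

```text
t: 8.25
ee_pos: [0.4424, -0.1984, 0.2227]
tcp_rot: [-179.9, 0.0, 113.6]
force: [-0.9, 0.3, -0.5]
gripper_width: 0.0854
```

Request:
{"fn": "send_rows", "kwargs": {"rows": [0,0,-0.9,0,0,0,-1,0,0,-0.9,0,0,0,-1,0,0,-0.9,0,0,0,-1,0,0,-0.9,0,0,0,-1,0,0,-0.9,0,0,0,-1,0,0,-0.9,0,0,0,-1,0,0,-0.9,0,0,0,-1,0,0,-0.9,0,0,0,-1,0,0,0,0,0,0,-1,0,0,0,0,0,0,1,0,0,0,0,0,0,1,0,0,0,0,0,0,1,0,0,0,0,0,0,1,0,0,0,0,0,0,1,0,0,0,0,0,0,1], "squeeze": 40}}

```text
t: 9.75
ee_pos: [0.4437, -0.197, 0.0798]
tcp_rot: [179.9, 0.1, 113.6]
force: [-1.2, 0.3, 6.6]
gripper_width: 0.0395
```

Request:
{"fn": "send_rows", "kwargs": {"rows": [0,0,0.5,0,0,0,1,0,0,1,0,0,0,1,0,0,1,0,0,0,1,0,0,1,0,0,0,1,0,0,1,0,0,0,1,0,0,1,0,0,0,1,0,0,1,0,0,0,1,0,0,1,0,0,0,1,0,0,0.5,0,0,0,1]}}

```text
t: 10.65
ee_pos: [0.4434, -0.1969, 0.2408]
tcp_rot: [179.9, 0.1, 113.6]
force: [0.5, 0.2, -2.8]
gripper_width: 0.0391
```

Request:
{"fn": "send_rows", "kwargs": {"rows": [0.2,0.5,0,0,0,-0.3,1,0.358,0.95,0,0,0,-0.319,1,0.358,0.95,0,0,0,-0.319,1,0.358,0.95,0,0,0,-0.319,1,0.358,0.95,0,0,0,-0.319,1,0.358,0.95,0,0,0,-0.319,1,0.358,0.95,0,0,0,-0.319,1,0.358,0.95,0,0,0,-0.319,1,0.358,0.95,0,0,0,-0.319,1,0.358,0.95,0,0,0,-0.319,1,0.358,0.95,0,0,0,-0.319,1,0.358,0.95,0,0,0,-0.319,1,0.358,0.95,0,0,0,-0.319,1,0.358,0.95,0,0,0,-0.319,1,0.358,0.95,0,0,0,-0.319,1,0.358,0.95,0,0,0,-0.319,1,0.358,0.95,0,0,0,-0.319,1,0.358,0.95,0,0,0,-0.319,1,0.358,0.95,0,0,0,-0.319,1]}}

```text
t: 12.55
ee_pos: [0.5762, 0.156, 0.2382]
tcp_rot: [-179.9, 0.0, 78.9]
force: [0.1, -0.5, -2.0]
gripper_width: 0.0392
```

Request:
{"fn": "send_rows", "kwargs": {"rows": [0.358,0.95,0,0,0,0,1,0.358,0.95,0,0,0,0,1,0.18,0.45,0,0,0,0,1,0,0,0,0,0,0,1,0,0,0,0,0,0,1]}}

```text
t: 13.05
ee_pos: [0.5938, 0.2018, 0.2384]
tcp_rot: [-180.0, 0.0, 79.0]
force: [0.2, -0.1, -3.2]
gripper_width: 0.0392
```

Run:
```python
from h import *
p,d=shot('top','hold_t.png');shot('side','hold_s.png')
W=cloud('top',d)*1000;q=W[...,:2]-O;a=q@X;b=q@Y
m=(W[...,2]>150)&(W[...,2]<195)&(abs(a)<60)&(b>-40)&(b<140)
print(m.sum(),np.percentile(a[m],[1,99]),np.percentile(b[m],[1,99]),np.percentile(W[m][:,2],[1,50,99]))
r=cv2.minAreaRect(np.stack([a[m],b[m]],1).astype(np.float32));print(r)
t=cv2.imread('pics/hold_t.png')[140:300,40:300];s=cv2.imread('pics/hold_s.png')[250:450,120:380]
cv2.imwrite('pics/hold.png',np.vstack([cv2.resize(t,(520,320)),cv2.resize(s,(364,280))[:, :].repeat(1,0) if 0 else cv2.copyMakeBorder(cv2.resize(s,(364,280)),0,0,0,156,0)]))
s=arm.sense();e=s['ee_pos']*1000;print(e,s['tcp_rot'],(e[:2]-O)@X,(e[:2]-O)@Y,s['force'])
```

```text
1305 [-31.25474553  24.86372409] [-19.28604275 107.15768047] [159.61089398 165.57423619 192.72733858]
((0.003082275390625, 41.26263427734375), (128.04786682128906, 66.13208770751953), 78.47406005859375)
[593.81324821 201.41085361 238.76928447] [-1.79991588e+02  1.56294025e-02  7.89758059e+01] -0.3697415871261445 44.85026215498674 [ 0.90225722 -0.35247538 -2.42147367]
```

View pics/hold.png

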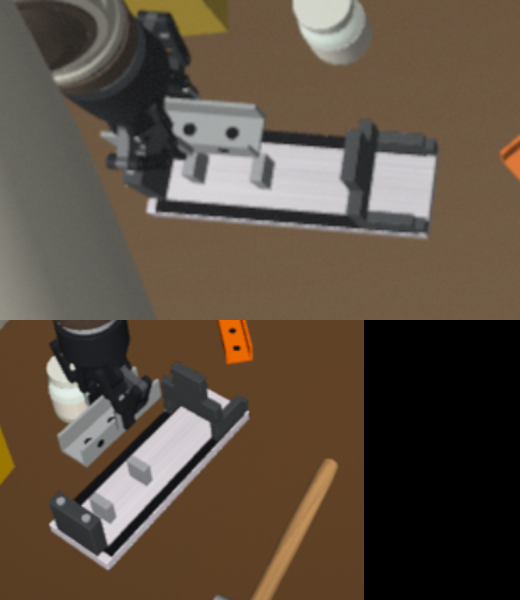

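The bracket is held square in both views, with its centre at jig y of about 44. Next, the tilt along its length.

Run:
```python
from h import *
f=np.load('top.npz');p,d=f['p'],f['d'];W=cloud('top',d)*1000;q=W[...,:2]-O;a=q@X;b=q@Y;z=W[...,2]
hsv=cv2.cvtColor(p,cv2.COLOR_RGB2HSV)
m=(z>150)&(z<178)&(abs(a)<13)&(b>-40)&(b<140)&(hsv[...,2]>110)
A=np.stack([a[m],b[m]-44,np.ones(m.sum())],1)
print(m.sum(),b[m].min(),b[m].max(),np.linalg.lstsq(A,z[m],rcond=None)[0])
m=(z>180)&(z<198)&(a<-10)&(a>-28)&(b>-40)&(b<140)&(hsv[...,2]>110)
print(m.sum(),np.polyfit(b[m]-44,z[m],1),a[m].mean(),np.polyfit(b[m],a[m],1),b[m].min(),b[m].max())
```

```text
452 -20.143049508261523 65.6205804546122 [6.11841370e-03 1.19195905e-03 1.63103070e+02]
149 [3.51553315e-03 1.87668785e+02] -18.265807806632246 [-2.50991685e-03 -1.81990269e+01] -19.876964046996438 110.38046039357593
```

Request:
{"fn": "send_rows", "kwargs": {"rows": [0,0,-0.7,0,0,0,1,0,0,-0.7,0,0,0,1,0,0,-0.7,0,0,0,1,0,0,-0.7,0,0,0,1,0,0,-0.7,0,0,0,1,0,0,-0.7,0,0,0,1,0,0,-0.7,0,0,0,1,0,0,-0.1,0,0,0,1,0,0,-0.1,0,0,0,1,0,0,-0.1,0,0,0,1,0,0,0,0,0,0,1,0,0,0,0,0,0,1]}}

```text
t: 14.35
ee_pos: [0.5942, 0.2023, 0.1353]
tcp_rot: [180.0, -0.0, 79.0]
force: [-0.2, -0.1, -2.2]
gripper_width: 0.0392
```

Request:
{"fn": "send_rows", "kwargs": {"rows": [0,0,-0.1,0,0,0,1,0,0,0,0,0,0,1]}}

```text
t: 14.55
ee_pos: [0.594, 0.2022, 0.1326]
tcp_rot: [-180.0, 0.0, 79.0]
force: [-0.1, 0.2, -3.3]
gripper_width: 0.0393
```

Request:
{"fn": "send_rows", "kwargs": {"rows": [0,0,-0.06,0,0,0,1,0,0,0,0,0,0,1]}}

```text
t: 14.75
ee_pos: [0.594, 0.2022, 0.1313]
tcp_rot: [-180.0, 0.0, 79.0]
force: [0.7, -0.8, -3.2]
gripper_width: 0.0398
```

Request:
{"fn": "send_rows", "kwargs": {"rows": [0,0,-0.06,0,0,0,1,0,0,0,0,0,0,1]}}

```text
t: 14.95
ee_pos: [0.594, 0.2022, 0.1301]
tcp_rot: [-180.0, 0.0, 79.0]
force: [-0.2, 0.3, -2.3]
gripper_width: 0.0393
```

Request:
{"fn": "send_rows", "kwargs": {"rows": [0,0,-0.06,0,0,0,1,0,0,0,0,0,0,1]}}

```text
t: 15.15
ee_pos: [0.594, 0.2022, 0.1299]
tcp_rot: [180.0, -0.0, 79.0]
force: [-2.4, -1.0, 3.0]
gripper_width: 0.0392
```

Contact made: the force rose from -2.5 to +3 N and z stopped falling. I'll release.

Request:
{"fn": "send_rows", "kwargs": {"rows": [0,0,0,0,0,0,-0.1,0,0,0,0,0,0,-0.2,0,0,0,0,0,0,-0.5,0,0,0,0,0,0,-1,0,0,0,0,0,0,-1,0,0,0,0,0,0,-1,0,0,0,0,0,0,-1,0,0,0.3,0,0,0,-1,0,0,0.5,0,0,0,-1,0,0,1,0,0,0,-1,0,0,1,0,0,0,-1,0,0,1,0,0,0,-1,0,0,1,0,0,0,-1,0,0,1,0,0,0,-1]}}

```text
t: 16.55
ee_pos: [0.594, 0.2022, 0.2471]
tcp_rot: [179.9, -0.0, 79.0]
force: [-0.3, -0.3, -0.8]
gripper_width: 0.0859
```

```bash
cat >> h.py <<'E'
def brk():
    p,d=shot('top','b.png');W=cloud('top',d)*1000;q=W[...,:2]-O;a=q@X;b=q@Y;z=W[...,2]
    v=cv2.cvtColor(p,cv2.COLOR_RGB2HSV)[...,2]>95
    m=(z>47)&(z<62)&(abs(a)<13)&(b>-40)&(b<115)&v
    A=np.stack([a[m],b[m]-44,np.ones(m.sum())],1)
    print('floor',m.sum(),np.percentile(b[m],[1,99]).round(1),np.linalg.lstsq(A,z[m],rcond=None)[0].round(4))
    m=(z>72)&(z<86)&(abs(a)>14)&(abs(a)<25)&(b>-40)&(b<118)&v
    for s in(-1,1):
        k=m&(a*s>0)
        if k.sum()>15: print('wall',s,k.sum(),np.polyfit(b[k]-44,a[k],1).round(4),np.percentile(b[k],[1,99]).round(1),np.polyfit(b[k]-44,z[k],1).round(4))
E
python3 -c "
from h import *
tab();brk();print(arm.sense()['ee_pos'])
s,_=shot('side')
a=cv2.imread('pics/b.png')[170:280,80:280]
cv2.imwrite('pics/placed.png',np.vstack([cv2.resize(a,(520,286)),cv2.resize(cv2.cvtColor(s[270:440,130:330],cv2.COLOR_RGB2BGR),(520,310))]))"
```

```text
tab 227 x [-24.2  24.3] y [-99.2 -92.9 -85.3]
plate 420 x [-46.2  45.6] y [-99.2 -11.5 102.2]
floor 587 [-18.6 109.6] [ 5.00000e-03 -2.00000e-04  5.45856e+01]
wall -1 169 [ 1.00000e-03 -1.76973e+01] [-18.3  88.5] [-4.50000e-03  7.87713e+01]
wall 1 192 [5.00000e-04 1.82072e+01] [-17.2 109.1] [6.00000e-04 7.89469e+01]
[0.59477527 0.20245363 0.24924631]
```

View pics/placed.png

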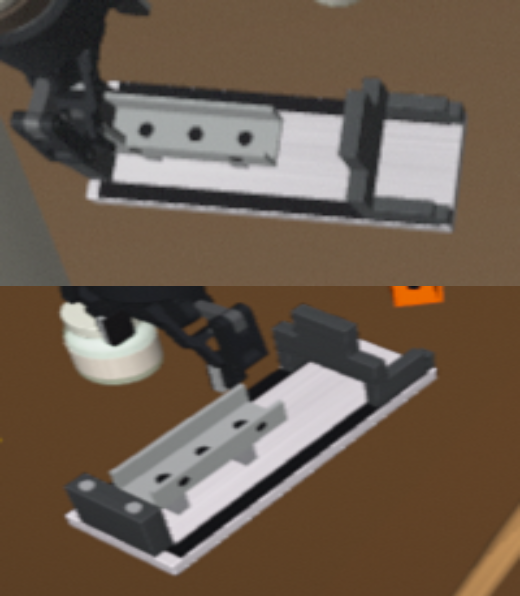

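Both views show the bracket flat and straight on both rests: centre y ≈ 45, x ≈ 0.3, with about a 10 mm gap to the fixed jaw. Next I'll go behind the tab.

Request:
{"fn": "send_rows", "kwargs": {"rows": [-0.178,-0.933,0,0,0,0,1,-0.178,-0.933,0,0,0,0,1,-0.178,-0.933,0,0,0,0,1,-0.178,-0.933,0,0,0,0,1,-0.178,-0.933,0,0,0,0,1,-0.178,-0.933,0,0,0,0,1,-0.178,-0.933,0,0,0,0,1,-0.178,-0.933,0,0,0,0,1,-0.178,-0.933,0,0,0,0,1,0,0,0,0,0,0,1,0,0,-0.98,0,0,0,1,0,0,-0.98,0,0,0,1,0,0,-0.98,0,0,0,1,0,0,-0.98,0,0,0,1,0,0,0,0,0,0,1]}}

```text
t: 18.2
ee_pos: [0.5607, 0.0341, 0.164]
tcp_rot: [-179.8, 0.1, 79.0]
force: [1.7, -0.3, -0.3]
gripper_width: -0.0002
```

Request:
{"fn": "send_rows", "kwargs": {"rows": [0.0756,0.393,0,0,0,0,1,0.0756,0.393,0,0,0,0,1,0.0756,0.393,0,0,0,0,1,0.0756,0.393,0,0,0,0,1,0.0756,0.393,0,0,0,0,1,0.0756,0.393,0,0,0,0,1,0.0756,0.393,0,0,0,0,1,0.0756,0.393,0,0,0,0,1,0.0378,0.1964,0,0,0,0,1,0,0,0,0,0,0,1]}}

```text
t: 19.2
ee_pos: [0.5748, 0.1021, 0.1663]
tcp_rot: [-180.0, -0.1, 79.1]
force: [0.2, -0.3, 0.2]
gripper_width: -0.0002
```

```bash
python3 -c "
from h import *
tab();brk();s=arm.sense();e=s['ee_pos']*1000;print(e,(e[:2]-O)@X,(e[:2]-O)@Y,s['force'])"
```

```text
tab 26 x [-12.6   7.1] y [-67.3 -66.2 -60. ]
plate 56 x [-47.8 -28. ] y [-44.9 -40.6 -30.7]
floor 1 [-1.4 -1.4] [-0.1525 -1.1813  0.026 ]
[574.63898972 101.50893505 166.28084694] -0.3174008155969029 -56.87735672005745 [ 0.86147725 -0.37426894  0.04079712]
```

Request:
{"fn": "send_rows", "kwargs": {"rows": [0.0142,0.0737,0,0,0,0,1,0.0142,0.0737,0,0,0,0,1,0.0142,0.0737,0,0,0,0,1,0.0142,0.0737,0,0,0,0,1,0.0142,0.0737,0,0,0,0,1,0.0142,0.0737,0,0,0,0,1,0.0142,0.0737,0,0,0,0,1,0.0142,0.0737,0,0,0,0,1,0.0142,0.0737,0,0,0,0,1]}}

```text
t: 20.2
ee_pos: [0.5774, 0.1144, 0.1666]
tcp_rot: [-180.0, 0.0, 79.0]
force: [-2.1, -4.7, -2.5]
gripper_width: -0.0003
```

Request:
{"fn": "send_rows", "kwargs": {"rows": [0.0142,0.0737,0,0,0,0,1,0.0142,0.0737,0,0,0,0,1,0.0142,0.0737,0,0,0,0,1,0.0142,0.0737,0,0,0,0,1]}}

```text
t: 20.6
ee_pos: [0.5785, 0.1203, 0.1666]
tcp_rot: [-180.0, 0.0, 79.0]
force: [-2.1, -3.8, -2.0]
gripper_width: -0.0001
```

Request:
{"fn": "send_rows", "kwargs": {"rows": [0.0095,0.049,0,0,0,0,1,0.0095,0.049,0,0,0,0,1]}}

```text
t: 20.8
ee_pos: [0.5789, 0.1223, 0.1666]
tcp_rot: [-180.0, 0.0, 79.0]
force: [-1.7, -4.3, -3.0]
gripper_width: -0.0
```

Request:
{"fn": "send_rows", "kwargs": {"rows": [0.0095,0.049,0,0,0,0,1,0.0095,0.049,0,0,0,0,1]}}

```text
t: 21.0
ee_pos: [0.5789, 0.1227, 0.1666]
tcp_rot: [-180.0, 0.2, 78.9]
force: [-5.7, -18.1, 0.0]
gripper_width: -0.0002
```

Request:
{"fn": "send_rows", "kwargs": {"rows": [0.0095,0.049,0,0,0,0,1]}}

```text
t: 21.1
ee_pos: [0.5789, 0.1229, 0.1666]
tcp_rot: [-180.0, 0.3, 78.9]
force: [-6.3, -22.2, 1.9]
gripper_width: -0.0001
```

Nipped: the force jumped to 22 N and motion stopped. I'll back off, rise, swing clear and check.

Request:
{"fn": "send_rows", "kwargs": {"rows": [-0.0142,-0.0737,0,0,0,0,1,-0.03,-0.147,0,0,0,0,1,-0.0945,-0.491,0,0,0,0,1,-0.0945,-0.491,0,0,0,0,1,0,0,1,0,0,0,1,0,0,1,0,0,0,1,0,0,1,0,0,0,1,0,0,1,0,0,0,1,-0.4,-1,0,0,0,0,1,-0.4,-1,0,0,0,0,1,-0.4,-1,0,0,0,0,1,-0.4,-1,0,0,0,0,1,-0.4,-1,0,0,0,0,1,-0.4,-1,0,0,0,0,1,-0.4,-1,0,0,0,0,1,-0.4,-1,0,0,0,0,1,-0.4,-1,0,0,0,0,1,0,0,0,0,0,0,1]}}

```text
t: 22.9
ee_pos: [0.5021, -0.0808, 0.2472]
tcp_rot: [179.9, 0.0, 78.9]
force: [0.9, -0.2, 0.1]
gripper_width: 0.0
```

```bash
python3 -c "
from h import *
tab();brk()
s,_=shot('side')
a=cv2.imread('pics/b.png')[170:280,80:280]
cv2.imwrite('pics/final.png',np.vstack([cv2.resize(a,(520,286)),cv2.resize(cv2.cvtColor(s[270:440,130:330],cv2.COLOR_RGB2BGR),(520,310))]))"
```

```text
tab 240 x [-24.5  24.6] y [-24.5 -18.6  -9.9]
plate 430 x [-46.   46.1] y [-24.5 -10.3 107. ]
floor 441 [-23.5 114.5] [-2.64000e-02  1.00000e-03  5.48337e+01]
wall -1 172 [ 2.00000e-04 -1.78178e+01] [  2.5 114.5] [2.70000e-03 7.92425e+01]
wall 1 152 [2.00000e-03 1.77585e+01] [  8.1 116.8] [-3.70000e-03  7.88817e+01]
```

View pics/final.png

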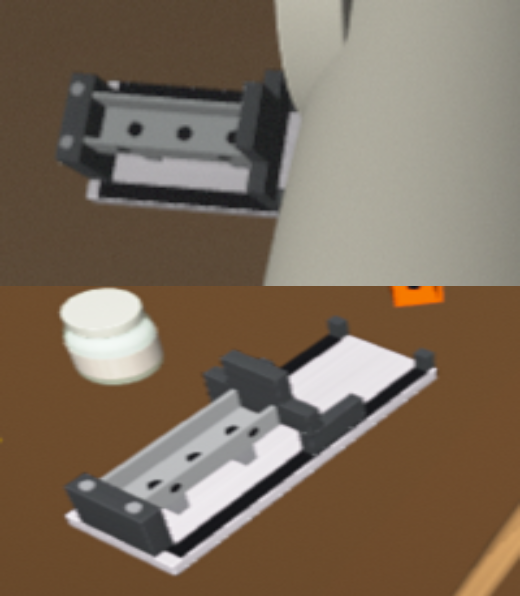

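```bash
python3 -c "
from rig import arm
print(arm.job_done())"
```

```text
the job is handed in; nothing more can be done
None
```

The long zinc bracket is nipped end to end in the jig, open side up and flat on both rests. I handed the job in at about 23 s; no verdict is reported.

- **Sequence:** I pushed the carriage back to its end stop (16 N of reaction there). I then laid the bracket on the rests under force control, about 10 mm short of the fixed jaw, and let go. Last, I pushed the carriage up until it nipped the bracket, which showed as a jump from about 4 to 22 N, and backed the arm away.
- **Carriage:** the last check put it at about 74.7 mm, an opening of about 130 mm.
- **Bracket:** the walls are centred within 1 mm and in line within 0.002 rad.
- **Disagreement:** the floor fit gave a sideways slope of 0.026 rad, while the two wall-top heights gave about 0.01 rad. Both are under the 0.06 rad limit.
- **Bystanders:** I never reached for the short bracket, bowl, jar, hammer or orange channels, but I did not re-measure where they are.

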